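# Seat the wooden blank in the drilling jig and close its keeper

## Robot

A 6-joint arm with a two-finger parallel gripper is mounted at the origin on the work surface. World frame = base frame: x ahead of the robot, y to its left, z up, the work surface at z = 0. Lengths are in m, angles in rad, forces in N, time in s.
With the tool pointing down it reaches from about 0.3 to 0.875 m from the base axis. Payload 6.4 kg.
Tool frame: the origin (TCP) lies between the finger pads; the fingertips stand 8 mm ahead of it and the grasp point (between the pads) lies 11 mm behind it; z points along the fingers, y is the direction in which the jaws open and shut (so a half turn about z gives the same grasp; the last joint's range is limited). The gripper opens to 85 mm and grips with 20 to 120 N. Pads are 22 mm wide; open, the fingers measure 114 mm over their backs; the gripper's body (76 mm by 85 mm) begins 54 mm behind the grasp point. The pads swing forward as they close: fully open they stand 13 mm farther back than shut.
Start: joints at [-1.336, 0.181, 1.607, -0, 1.354, -0.206], TCP at [0.245, -0.52, 0.239] pointing down, gripper open.
Joint ranges: [-2.99, 2.99], [-0.89, 2.07], [0.3, 2.58], [-1.14, 4.28], [0, 2.63], [-3.12, 3.12]. Speed limits (rad/s): [2.57, 2.57, 3.01, 3.14, 3.14, 3.14].

## Interface

Orientations are given as a unit quaternion [w, x, y, z].
In Python, from bench import monitor, viewer, workorder, spotter gives the robot as it stands. The module is installed in compiled form; this text tells all that it offers.
- The arm moves only by the tool move_arm, never from a script. Its argument "motion" is a list of rows, each a list of 3 entries, a list of its own where there are three numbers: the shift along the tool's x, y, z in units of 60 mm (1.0 is 60 mm), then the turn, a rotation vector about the tool's x, y, z in units of 8 degrees (1.0 is 8 degrees), then the opening in per cent of the stroke, from 0 (shut) to 100 (fully open). In form: [[[dx, dy, dz], [rx, ry, rz], grip], ...]. A call has 1 to 10 rows; each row is the pose to reach, as a shift and turn from the pose commanded when the call began, along the tool's axes at that moment; what a row does not reach only later rows make up. A row lasts 1/8 s, in which the tool goes at most 62.5 mm and 10.7 degrees, less where a joint would pass 70% of its speed; a pose out of reach is approached as far as the arm can. A call with a gripper value outside its range is refused whole. The fingers move at their own pace and stop on an object; the grip force is fixed at half the most. Time passes only in rows, so rows that repeat a pose let the fingers close. It gives the time, the measured TCP pose, the force and the opening at its end, in the units of the state.
- monitor.get_obs(): the state, without advancing time (a new reading comes with each control period).
- viewer.camera(name): name is "scene" or "side" or "wrist"; returns the picture (420x560x3 uint8, blue, green, red); there is no depth.
- viewer.calibration(name): a dict with "fovy" (degrees; the focal length in pixels is half the picture's height over the tangent of half this angle, whatever the lens; pixels are square), "cx", "cy" (the principal point, pixels), "extrinsics" (4x4, takes a point from camera to world coordinates). Camera axes: x right, y down, z forward; pixel columns grow to the right and rows downward; lengths in m; the calibration is good to about 2 mm. A picture is of the moment at which its call begins: read the wrist's pose just before it. calibration takes no time and is no camera call; for the wrist camera it gives the pose at the moment of the call.
- workorder.hand_in(): hands the job in, once; it reports no verdict.
Trained networks look in the newest picture that a camera, given by its name, has taken for a name from the list of things; names that differ only in an ending like _2 or _b are one class to them, and where a whole thing is asked for, a point or a joint stands for the part that bears it (a point fixed in the world has none). Each returns a list of dicts, best first, with "score" (0 to 1); they miss things now and then, are a little off and sometimes report something else, mostly with a low value. They report only what shows in the picture. A call takes as long as a camera call. They do not tell look-alikes from the thing itself.
- spotter.search_frame(camera, name): "centre" ([column, row] as shares, 0 to 1, of the picture: columns of its width, rows of its height, amid what is visible of it).
- spotter.outline_of(camera, name): "region" (420x560 bool, what is visible of it) and "centre" ([column, row] as shares, 0 to 1, of the picture: columns of its width, rows of its height, amid what is visible of it).
The state is a dict: "time_s": time; "q": joint angles; "dq": joint speeds; "joint_efforts": joint torques, N m; "eef_pos": TCP position; "eef_rot": TCP orientation; "wrist_force": force on the tool from outside, world axes, zero at the start; "torque": the same for the moment, N m; "opening": opening from 0.0 (shut) to 1.0 (fully open).
Only numpy, scipy, OpenCV 4.12 (cv2) and the standard library are available. Lean on these libraries where they do the work, as an engineer would, in place of code of your own. Each camera call takes 0.05 s, during which the arm holds its last target. There are 200 camera calls.

## Task

Nudge the loose round wooden blank across the jig board with the fingertips until it drops into the round recess and lies fully home, flush with the board. Then push the wooden keeper bar round on its screw until it lies across the blank, pointing at the blank's middle. Do not lift the blank off the board, leave the pot, the offcut and the screwdriver where they are, and come away clear.

Things in the scene. Friction and masses are not known exactly. Their poses are not given: they have to be found in the camera images.
- jig: plywood jig board lying fixed on the bench, 200 mm (its x) by 340 mm (its y) and 24 mm thick. Origin: centre of its underside, on the bench; z up. It has one round cork-floored recess, 94 mm in diameter and 12 mm deep, its centre 45 mm from the board's middle towards the board's -y. The blank starts lying flat on the board's +y half. The keeper bar is screwed on near the -y end.
- recess (a point): centre of the recess's flat floor, 12 mm above the bench and 12 mm below the board's top; axes as the board's
- blank: loose round disc of brown wood, 90 mm in diameter, 12 mm thick, about 60 g, lying flat. Origin: centre of its underside; z up. Seated, it is flush with the board's top, with 2 mm of play all round; it is wider than most grippers open. When pushed over the recess's edge its front edge dips first, then it drops in as its rear edge passes the rim.
- keeper_pivot (a point): the screw that the keeper bar turns on, at the level of the board's top, 72 mm from the recess's centre towards the board's -y
- keeper (a joint): angle (rad) of the keeper bar about its screw. 0: it points along the board's +y, straight over the recess's centre (closed). Positive: turned anticlockwise from above; at +1.57 it points along the board's -x (open). Starts at 1.2 to 2.1, turns between -0.4 and 2.4, stays where it is left; moving it takes about 1.5 N at its end
- keeper_end (a point): point on the keeper's top face, on its centre line, 73 mm from the screw. The keeper is a dark wooden bar 24 mm wide, 16 mm thick, with round ends, reaching 85 mm from the screw; its underside is 2.5 mm above the board's top, its top face 42.5 mm above the bench
- pot: bystander: small open terracotta pot, 84 mm across, 65 mm high, on the bench beyond the board's +x edge. Origin: centre of its underside
- offcut: bystander: pale wooden block 45 x 70 x 45 mm high on the bench beyond the board's +x edge. Origin: centre of its underside
- driver: bystander: screwdriver lying on the bench beyond the board's +y end, about 200 mm long along its own x. Origin: in its middle, underside
Things that resemble listed ones, but are neither listed nor needed, are in the scene too. Of the things like the blank, leave any that is yellow; of the rest the smaller one is meant.

How it is judged:
By the outcome, as a careful person would: the job done as asked, in the order asked, and still so for the second after the job is handed in, with the robot touching nothing.
It also fails if it takes over 50 s, if anything falls off the work surface, if the arm or the gripper's body presses on something with over 40 N, if the wrist force passes 120 N, or if a joint passes its speed limit or range.

## Working session

There is one attempt and no reset: what is moved stays moved. The work goes in short steps, Python scripts to look and compute and a tool call to move; the robot and the scene stay as the last step left them, time stands still between calls to the robot, and variables do not carry over. Pictures are saved under pics/ and viewed, about 8 in all and at most 12, crops included, and the job is handed in when it is done.

Besides the shell and the picture viewer there is one more tool, called after "Emit:" by a JSON object that holds its "op" and its "data", one argument or row to a line. move_arm: Moves the arm, as the interface text tells. Its arguments: {"type":"object","properties":{"motion":{"type":"array","items":{"type":"array"}}},"required":["motion"]}

```bash
mkdir -p pics
cat > h.py <<'E'
import numpy as np, cv2
from bench import monitor, viewer, workorder, spotter
def cal(n):
    c=viewer.calibration(n); f=210/np.tan(np.radians(c["fovy"])/2)
    return f,c["cx"],c["cy"],np.array(c["extrinsics"])
def p2w(n,u,v,z):
    f,cx,cy,E=cal(n); d=E[:3,:3]@np.array([(u-cx)/f,(v-cy)/f,1]); o=E[:3,3]
    return o+d*(z-o[2])/d[2]
def w2p(n,P):
    f,cx,cy,E=cal(n); p=E[:3,:3].T@(np.asarray(P,float)-E[:3,3]); return np.array([f*p[0]/p[2]+cx,f*p[1]/p[2]+cy])
E
python3 - <<'E'
from h import *
ims=[]
for n in ["scene","side"]:
    im=viewer.camera(n); cv2.imwrite(f"pics/{n}0.png",im)
    print(n,cal(n)[3].round(3).tolist(),cal(n)[0])
    for t in ["jig","blank","keeper","keeper_pivot","pot","offcut","driver"]:
        for r in spotter.outline_of(n,t)[:4]:
            c=np.array(r["centre"])*[560,420]; print(t,round(r["score"],2),c.round(),r["region"].sum(),p2w(n,*c,.024).round(3))
E
```

```text
scene [[-0.772, 0.4, -0.493, 1.276], [0.635, 0.475, -0.609, 0.853], [-0.009, -0.784, -0.621, 0.877], [0.0, 0.0, 0.0, 1.0]] 546.9726506997804
jig 0.62 [304. 228.] 7013 [0.569 0.108 0.024]
blank 0.79 [313. 250.] 956 [0.61  0.182 0.024]
blank 0.72 [260. 298.] 1106 [0.797 0.22  0.024]
blank 0.71 [408. 284.] 1821 [0.527 0.392 0.024]
keeper 0.92 [302. 193.] 356 [ 0.478 -0.004  0.024]
keeper_pivot 0.62 [300. 224.] 7162 [0.57  0.092 0.024]
pot 0.58 [216. 213.] 1050 [ 0.702 -0.078  0.024]
offcut 0.64 [241. 258.] 819 [0.753 0.096 0.024]
driver 0.74 [330. 289.] 564 [0.666 0.297 0.024]
driver 0.74 [305. 225.] 6990 [0.563 0.104 0.024]
side [[-0.732, -0.429, 0.529, 0.119], [-0.682, 0.47, -0.561, 0.66], [-0.008, -0.771, -0.637, 0.684], [0.0, 0.0, 0.0, 1.0]] 417.70928441407034
jig 0.96 [323. 243.] 8968 [0.521 0.099 0.024]
blank 0.94 [231. 328.] 2681 [0.506 0.391 0.024]
blank 0.89 [269. 243.] 993 [0.613 0.182 0.024]
blank 0.67 [215. 217.] 811 [0.775 0.205 0.024]
blank 0.56 [361. 226.] 371 [ 0.49  -0.008  0.024]
keeper 0.72 [361. 224.] 364 [ 0.497 -0.014  0.024]
keeper_pivot 0.77 [321. 240.] 8893 [0.53  0.094 0.024]
pot 0.96 [310. 175.] 860 [ 0.719 -0.089  0.024]
pot 0.63 [271. 241.] 958 [0.613 0.175 0.024]
offcut 0.92 [257. 202.] 730 [0.741 0.093 0.024]
offcut 0.22 [318. 240.] 8968 [0.537 0.098 0.024]
driver 0.85 [218. 260.] 541 [0.656 0.295 0.024]
```

View pics/scene0.png

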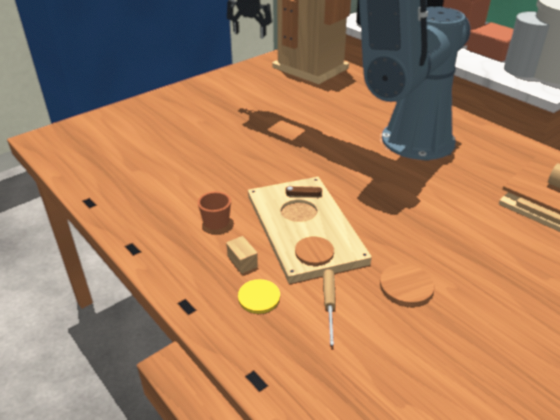

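View pics/side0.png

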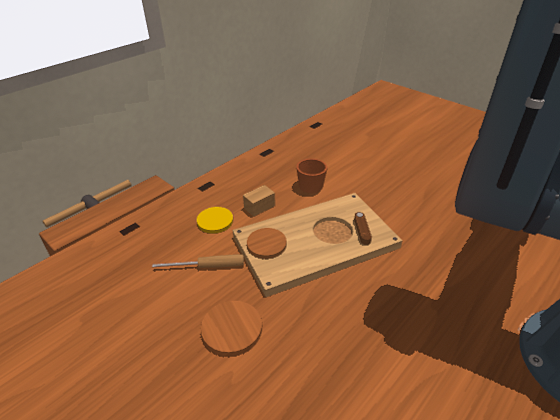

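Disc candidates in the scene picture are brown on the board (313,250), yellow (260,298) and larger brown on the bench (408,284). The blank is the one at (313,250): it isn't yellow, it's the smaller brown one, and it lies on the board. I'll confirm that in a crop and fit the board.

Run:
```python
from h import *
from scipy.spatial.transform import Rotation as R
im=cv2.imread("pics/scene0.png")
cv2.imwrite("pics/crop.png",cv2.resize(im[165:315,220:440],None,fx=3.5,fy=3.5,interpolation=cv2.INTER_CUBIC))
for n,cs in [("scene",[(249,188),(318,180),(368,260),(291,273)]),("side",[(354,195),(401,238),(268,290),(235,234)])]:
    P=np.array([p2w(n,*c,.024) for c in cs])[:,:2]; print(n,P.round(3).tolist(),P.mean(0).round(3)); print(np.linalg.norm(P-np.roll(P,-1,0),axis=1).round(3))
o=monitor.get_obs(); q=o["eef_rot"]; print(o["eef_pos"],q,o["time_s"])
print(R.from_quat(np.roll(q,-1)).as_matrix().round(3)); 
W=np.linalg.inv(np.vstack([np.c_[R.from_quat(np.roll(q,-1)).as_matrix(),o["eef_pos"]],[0,0,0,1]]))@cal("wrist")[3];print(W.round(3),cal("wrist")[0])
```

```text
scene [[0.572, -0.11], [0.405, -0.018], [0.536, 0.286], [0.698, 0.206]] [0.553 0.091]
[0.19  0.331 0.18  0.34 ]
side [[0.575, -0.097], [0.4, -0.036], [0.518, 0.28], [0.692, 0.213]] [0.546 0.09 ]
[0.185 0.337 0.186 0.331]
[ 0.24535631 -0.52003741  0.23929165] [1.86911056e-06 9.75808712e-01 2.18626067e-01 1.34665730e-05] 0.8
[[ 0.904  0.427  0.   ]
 [ 0.427 -0.904  0.   ]
 [ 0.     0.    -1.   ]]
[[-0.    -0.958 -0.286  0.073]
 [ 1.    -0.    -0.    -0.001]
 [ 0.    -0.286  0.958 -0.135]
 [ 0.     0.     0.     1.   ]] 331.7677741697259
```

View pics/crop.png

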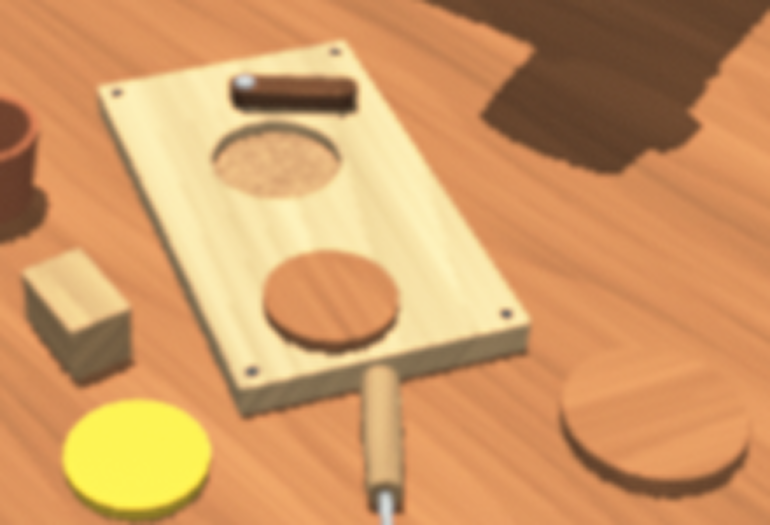

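The crop confirms it: the blank is the smaller brown disc on the board's +y half. The keeper's screw is at crop (245,83) and the bar points towards the board's -x. I'll move above the board with tool y along board x.

Emit:
{"op": "move_arm", "data": {
  "motion": [
    [[0.9,-0.7,0],[0,0,-0.5],50],
    [[1.7,-1.35,0],[0,0,-1],50],
    [[2.5,-2,0],[0,0,-1.5],50],
    [[3.3,-2.6,0],[0,0,-2],50],
    [[4.1,-3.25,0],[0,0,-2.5],50],
    [[4.9,-3.9,0],[0,0,-3],50],
    [[5.7,-4.5,0],[0,0,-3.5],50],
    [[6.5,-5.15,0],[0,0,-4],50],
    [[7.3,-5.8,0],[0,0,-4.5],50],
    [[8.1,-6.4,0],[0,0,-5.3],50]
  ]
}}

```text
time_s: 2.05
eef_pos: [0.5218, 0.0367, 0.2397]
eef_rot: [0.0, 0.83, 0.558, 0.0]
wrist_force: [0.2, -1.6, -0.3]
opening: 0.497
```

Emit:
{"op": "move_arm", "data": {
  "motion": [
    [[0.8,0,0],[0,0,0],50],
    [[1.5,0,0],[0,0,0],50],
    [[1.5,0,0],[0,0,0],50],
    [[1.5,0,0],[0,0,0],50]
  ]
}}

```text
time_s: 2.55
eef_pos: [0.555, 0.1176, 0.2391]
eef_rot: [0.0, 0.831, 0.557, -0.0]
wrist_force: [-0.6, -0.0, -0.4]
opening: 0.499
```

Run:
```python
from h import *
im=viewer.camera("wrist"); cv2.imwrite("pics/w1.png",im); print(monitor.get_obs()["eef_pos"],monitor.get_obs()["eef_rot"])
for t,z in [("jig",.024),("blank",.036),("keeper",.0425)]:
    for r in spotter.outline_of("wrist",t)[:3]:
        c=np.array(r["centre"])*[560,420]; m=r["region"].astype(np.uint8); k=max(cv2.findContours(m,0,1)[0],key=cv2.contourArea)[:,0]
        W=np.array([p2w("wrist",*p,z)[:2] for p in k],np.float32); 
        print(t,round(r["score"],2),c.round(),p2w("wrist",*c,z).round(4),"rect",cv2.minAreaRect(W),"circ",cv2.minEnclosingCircle(W))
```

```text
[0.5549539  0.11712479 0.2391512 ] [ 2.28660492e-05  8.30847008e-01  5.56500815e-01 -3.02364890e-04]
jig 0.78 [278. 180.] [0.5525 0.1199 0.024 ] rect ((0.5523050427436829, 0.08783003687858582), (0.3415461480617523, 0.20240283012390137), 67.5652847290039) circ ((0.5545792579650879, 0.09402353316545486), 0.19136086106300354)
blank 0.88 [313.  90.] [0.6177 0.1902 0.036 ] rect ((0.6153249144554138, 0.18803025782108307), (0.090115487575531, 0.08914995193481445), 66.7453842163086) circ ((0.6145839095115662, 0.18821531534194946), 0.04572800546884537)
blank 0.59 [466.  26.] [0.7668 0.1888 0.036 ] rect ((0.7648501396179199, 0.1832638382911682), (0.05291781574487686, 0.08623231947422028), 67.54740142822266) circ ((0.7701601386070251, 0.19573648273944855), 0.043274588882923126)
blank 0.49 [141.   0.] [0.5031 0.3201 0.036 ] rect ((0.5046061873435974, 0.3177294433116913), (0.003156819147989154, 0.03224838152527809), 67.5473861694336) circ ((0.5052090883255005, 0.3191882073879242), 0.016224190592765808)
keeper 0.93 [267. 297.] [0.4904 0.0033 0.0425] rect ((0.4891442060470581, 0.002268098294734955), (0.0324452742934227, 0.08043821156024933), 46.55703353881836) circ ((0.49279946088790894, 0.006193715147674084), 0.041316963732242584)
```

View pics/w1.png

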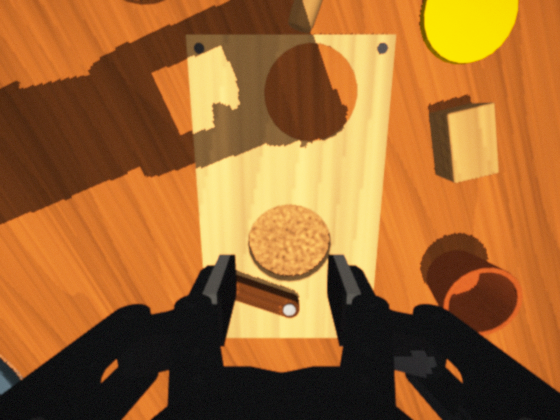

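View: the board is upright in the picture, with the blank at (313,90), the recess at (289,240), the keeper screw at (289,310) and the bar pointing left and slightly up. The driver handle is at (305,10), so the fingers must straddle it. I'll check the recess and screw against the board fit, and locate the driver.

Run:
```python
from h import *
C=np.array([.5523,.0878]);a=np.radians(67.56);Y=np.array([np.cos(a),np.sin(a)]);X=np.array([Y[1],-Y[0]])
b=lambda p:(((p[:2]-C)@X).round(4),((p[:2]-C)@Y).round(4))
for n,p,z in [("left",(249,240),.024),("right",(330,240),.024),("top",(289,204),.024),("bottom",(289,280),.024),("screw",(289,310),.0425),("keeperend",(228,285),.0425),("drv1",(291,25),.02),("drv2",(318,30),.02),("drv3",(300,0),.02)]: print(n,b(p2w("wrist",*p,z)))
print("recess px by fit",w2p("wrist",[*(C-.045*Y),.024]),"blank",b(np.array([.615,.188])))
for n in ["scene","side"]:
    viewer.camera(n)
    for r in spotter.outline_of(n,"driver")[:1]:
        v,u=np.nonzero(r["region"]); P=np.array([b(p2w(n,x,y,.015)) for x,y in zip(u,v)]); print(n,P.min(0),P.max(0)); P=P[P[:,1]<P[:,1].min()+.03]; print(P.min(0),P.max(0))
```

```text
left (np.float64(-0.0454), np.float64(-0.0397))
right (np.float64(0.0464), np.float64(-0.0397))
top (np.float64(-0.0004), np.float64(0.0027))
bottom (np.float64(0.0002), np.float64(-0.0902))
screw (np.float64(-0.0), np.float64(-0.1185))
keeperend (np.float64(-0.0686), np.float64(-0.0863))
drv1 (np.float64(0.0005), np.float64(0.1794))
drv2 (np.float64(0.0265), np.float64(0.1751))
drv3 (np.float64(0.0088), np.float64(0.2004))
recess px by fit [289.05660915 244.35064863] blank (np.float64(0.0197), np.float64(0.1165))
scene [-0.0033  0.1702] [0.0737 0.3637]
[-0.0033  0.1702] [0.0261 0.1999]
side [-0.0107  0.1735] [0.0738 0.3632]
[-0.0107  0.1735] [0.0312 0.203 ]
```

Emit:
{"op": "move_arm", "data": {
  "motion": [
    [[0.6,0.15,0.5],[0,0,0.3],75],
    [[1.2,0.3,1.0],[0,0,0.6],75],
    [[1.7,0.45,1.5],[0,0,0.9],75],
    [[2.25,0.57,2.0],[0,0,0.9],75],
    [[2.25,0.57,2.3],[0,0,0.9],75],
    [[2.25,0.57,2.3],[0,0,0.9],75],
    [[2.25,0.57,2.3],[0,0,0.9],75]
  ]
}}

```text
time_s: 3.82
eef_pos: [0.6387, 0.2289, 0.1026]
eef_rot: [0.0, 0.864, 0.503, 0.001]
wrist_force: [0.1, 0.4, 0.4]
opening: 0.749
```

Emit:
{"op": "move_arm", "data": {
  "motion": [
    [[-0.05,0,0.25],[0,0,0],85],
    [[-0.05,0,0.5],[0,0,0],85],
    [[-0.05,0,0.5],[0,0,0],85]
  ]
}}

```text
time_s: 4.2
eef_pos: [0.6351, 0.2266, 0.0691]
eef_rot: [-0.001, 0.864, 0.503, -0.002]
wrist_force: [-0.4, 0.1, 0.1]
opening: 0.847
```

Run:
```python
from h import *
im=viewer.camera("wrist"); s=viewer.camera("side"); p=monitor.get_obs()["eef_pos"]; u,v=w2p("side",p).astype(int); print(p,u,v)
cr=cv2.resize(s[v-60:v+60,u-75:u+75],(525,420),interpolation=cv2.INTER_CUBIC)
cv2.imwrite("pics/w2.png",cv2.resize(np.hstack([im,cr]),(800,310)))
```

```text
[0.63651199 0.22699357 0.07085776] 245 233
```

View pics/w2.png

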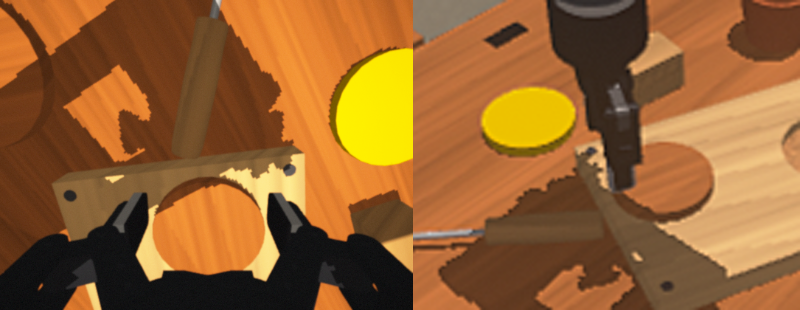

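Fingers straddle the blank symmetrically, with the driver handle (185,155) between them and clear. Next I lower until the tips touch the board.

Emit:
{"op": "move_arm", "data": {
  "motion": [
    [[0,0,0.25],[0,0,0],85],
    [[0,0,0.5],[0,0,0],85],
    [[0,0,0.55],[0,0,0],85],
    [[0,0,0.6],[0,0,0],85],
    [[0,0,0.6],[0,0,0],85]
  ]
}}

```text
time_s: 4.92
eef_pos: [0.6369, 0.2271, 0.0353]
eef_rot: [0.0, 0.864, 0.503, 0.0]
wrist_force: [-0.1, 0.2, 0.4]
opening: 0.849
```

Emit:
{"op": "move_arm", "data": {
  "motion": [
    [[0,0,0.04],[0,0,0],85],
    [[0,0,0.07],[0,0,0],85],
    [[0,0,0.07],[0,0,0],85]
  ]
}}

```text
time_s: 5.3
eef_pos: [0.6367, 0.2271, 0.031]
eef_rot: [-0.0, 0.864, 0.503, -0.0]
wrist_force: [0.7, -1.0, 0.4]
opening: 0.849
```

Emit:
{"op": "move_arm", "data": {
  "motion": [
    [[0,0,0.03],[0,0,0],85],
    [[0,0,0.05],[0,0,0],85],
    [[0,0,0.05],[0,0,0],85]
  ]
}}

```text
time_s: 5.68
eef_pos: [0.6366, 0.227, 0.0279]
eef_rot: [-0.0, 0.864, 0.503, -0.0]
wrist_force: [0.9, -0.1, -0.1]
opening: 0.853
```

Emit:
{"op": "move_arm", "data": {
  "motion": [
    [[0,0,0.03],[0,0,0],85],
    [[0,0,0.03],[0,0,0],85]
  ]
}}

```text
time_s: 5.92
eef_pos: [0.6366, 0.2271, 0.0261]
eef_rot: [-0.0, 0.864, 0.503, -0.0]
wrist_force: [-1.0, 0.5, -0.5]
opening: 0.851
```

Emit:
{"op": "move_arm", "data": {
  "motion": [
    [[-0.15,0,0],[0,0,0],85],
    [[-0.35,0,0],[0,0,0],85],
    [[-0.55,0,0],[0,0,0],85],
    [[-0.75,0,0],[0,0,0],85],
    [[-0.95,0,0],[0,0,0],85],
    [[-1.15,0,0],[0,0,0],85],
    [[-1.35,0,0],[0,0,0],85],
    [[-1.5,0,0],[0,0,0],85],
    [[-1.5,0,0],[0,0,0],85]
  ]
}}

```text
time_s: 7.05
eef_pos: [0.5921, 0.1482, 0.0263]
eef_rot: [-0.0, 0.864, 0.503, -0.0]
wrist_force: [0.4, -0.6, -0.6]
opening: 0.852
```

```bash
cat > loc.py <<'E'
from h import *
C=np.array([.5523,.0878]);a=np.radians(67.56);Y=np.array([np.cos(a),np.sin(a)]);X=np.array([Y[1],-Y[0]])
b=lambda p:(((p[:2]-C)@X).round(4),((p[:2]-C)@Y).round(4))
import sys
o=monitor.get_obs(); print("tcp",b(o["eef_pos"]),o["eef_pos"].round(4) if hasattr(o["eef_pos"],"round") else o["eef_pos"])
for n in ["scene","side","wrist"]:
    cv2.imwrite(f"pics/last_{n}.png",viewer.camera(n))
    for t,z in [("blank",float(sys.argv[1])),("keeper",.0425)]:
        for r in spotter.outline_of(n,t)[:3]:
            v,u=np.nonzero(r["region"]); P=np.array([b(p2w(n,x,y,z)) for x,y in zip(u,v)])
            c=(P.min(0)+P.max(0))/2
            if np.hypot(*c)<.2: print(n,t,round(r["score"],2),"mid",c.round(4),"ext",np.ptp(P,0).round(3))
E
python3 loc.py .036
```

```text
tcp (np.float64(0.0137), np.float64(0.071)) [0.5921 0.1482 0.0263]
scene blank 0.85 mid [0.0041 0.0516] ext [0.082 0.075]Traceback (most recent call last):
  File "loc.py", line 10, in <module>
    v,u=np.nonzero(r["region"]); P=np.array([b(p2w(n,x,y,z)) for x,y in zip(u,v)])
                                               ~~~^^^^^^^^^
  File "h.py", line 7, in p2w
    f,cx,cy,E=cal(n); d=E[:3,:3]@np.array([(u-cx)/f,(v-cy)/f,1]); o=E[:3,3]
              ~~~^^^
  File "h.py", line 4, in cal
    c=viewer.calibration(n); f=210/np.tan(np.radians(c["fovy"])/2)
ValueError: time passes only in moves, steps and waits
```

```bash
python3 - <<'E'
s=open("loc.py").read().replace('for n in ["scene"','import h\nfor n in ["scene"').replace("    for t,z in","    k=cal(n); h.cal=lambda _,k=k:k\n    for t,z in").replace("[:3]:\n","[:3]:\n").replace("print(n,t","print(n,t")
s=s.replace("import h\n","import h\ncal0=h.cal\n").replace("k=cal(n)","k=cal0(n)")
open("loc.py","w").write(s)
E
python3 loc.py .036
```

```text
tcp (np.float64(0.0139), np.float64(0.0718)) [0.5925 0.1488 0.0264]
scene blank 0.74 mid [0.0033 0.052 ] ext [0.081 0.076]
side blank 0.91 mid [-0.0025  0.0334] ext [0.089 0.093]
side keeper 0.71 mid [-0.0426 -0.0982] ext [0.101 0.057]
side keeper 0.64 mid [-0.0269  0.0136] ext [0.213 0.337]
wrist blank 0.8 mid [0.1138 0.162 ] ext [0.011 0.015]
wrist blank 0.75 mid [0.0097 0.0524] ext [0.085 0.062]
```

View pics/last_wrist.png

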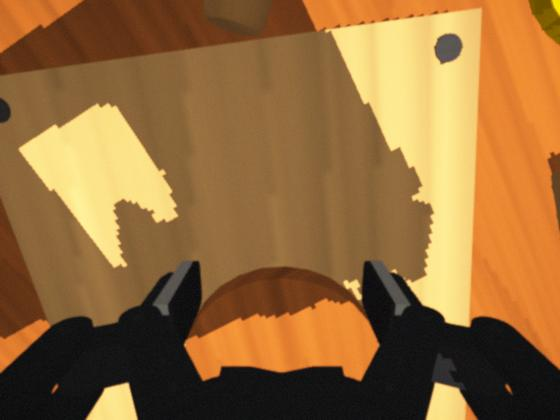

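Blank's rear edge is at (283,268), held between the tips; its centre is about (0.010, 0.037) in the board frame, 35 mm ahead of the TCP. About 82 mm remain.

Emit:
{"op": "move_arm", "data": {
  "motion": [
    [[-0.15,0,0],[0,0,0],85],
    [[-0.3,0,0],[0,0,0],85],
    [[-0.45,0,0],[0,0,0],85],
    [[-0.6,0,0],[0,0,0],85],
    [[-0.75,0,0],[0,0,0],85],
    [[-0.9,0,0],[0,0,0],85],
    [[-1.05,0,0],[0,0,0],85],
    [[-1.2,0,0],[0,0,0],85],
    [[-1.3,0,0],[0,0,0],85],
    [[-1.3,0,0],[0,0,0],85]
  ]
}}

```text
time_s: 8.85
eef_pos: [0.5536, 0.0805, 0.0262]
eef_rot: [-0.0, 0.864, 0.503, -0.0]
wrist_force: [-0.2, -0.2, 0.2]
opening: 0.852
```

```bash
python3 loc.py .024; python3 -c "
import cv2,numpy as np
s=cv2.imread('pics/last_side.png')[180:300,240:420];w=cv2.imread('pics/last_wrist.png')
cv2.imwrite('pics/v5.png',cv2.resize(np.hstack([w,cv2.resize(s,(630,420),interpolation=2)]),(800,282)))"
```

```text
tcp (np.float64(0.0039), np.float64(-0.0062)) [0.5536 0.0805 0.0262]
scene blank 0.93 mid [-0.0069 -0.0403] ext [0.078 0.084]
side blank 0.74 mid [-0.0107  0.0032] ext [0.219 0.346]
side blank 0.66 mid [-0.0084 -0.0442] ext [0.082 0.089]
side keeper 0.55 mid [-0.0425 -0.0992] ext [0.103 0.059]
wrist blank 0.95 mid [-0.0012 -0.0323] ext [0.089 0.071]
```

View pics/v5.png

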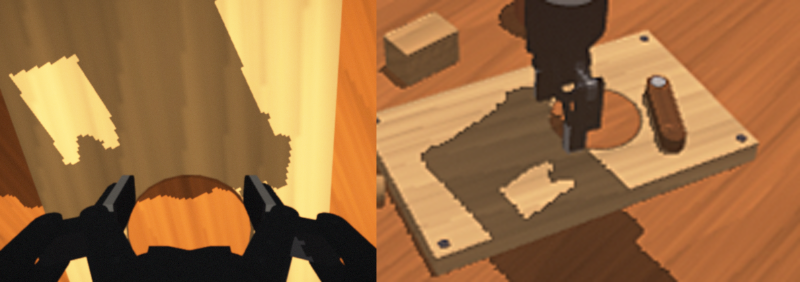

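The blank appears to have dropped in, flush, with its rear edge at the rim. I lift clear and look again from above.

Emit:
{"op": "move_arm", "data": {
  "motion": [
    [[0,0,-0.2],[0,0,0],85],
    [[0,0,-0.5],[0,0,0],85],
    [[0.3,0,-1.1],[0,0,0],50],
    [[0.6,0,-1.8],[0,0,0],0],
    [[0.6,0,-2.4],[0,0,0],0],
    [[0.6,0,-2.8],[0,0,0],0],
    [[0.6,0,-2.8],[0,0,0],0],
    [[0.6,0,-2.8],[0,0,0],0]
  ]
}}

```text
time_s: 10.3
eef_pos: [0.5711, 0.1122, 0.1939]
eef_rot: [-0.0, 0.864, 0.503, -0.0]
wrist_force: [-0.3, -0.5, -0.3]
opening: 0.003
```

```bash
python3 loc.py .024; python3 -c "
import cv2,numpy as np
s=cv2.imread('pics/last_side.png')[180:300,260:440];w=cv2.imread('pics/last_wrist.png')[140:420,100:460]
cv2.imwrite('pics/v6.png',np.hstack([w,cv2.resize(s,(420,280),interpolation=2)]))"
python3 - <<'E'
import sys
sys.argv=["",".024"]
from h import *
c=cal("wrist");import h;h.cal=lambda n:c
C=np.array([.5523,.0878]);a=np.radians(67.56);Y=np.array([np.cos(a),np.sin(a)]);X=np.array([Y[1],-Y[0]])
for r in spotter.outline_of("wrist","keeper")[:1]:
    k=max(cv2.findContours(r["region"].astype(np.uint8),0,1)[0],key=cv2.contourArea)[:,0]
    print(cv2.minAreaRect(np.array([[(p2w("wrist",*p,.0425)[:2]-C)@X,(p2w("wrist",*p,.0425)[:2]-C)@Y] for p in k],np.float32)))
E
```

```text
tcp (np.float64(0.0081), np.float64(0.0298)) [0.5711 0.1122 0.1939]
scene blank 0.58 mid [-0.0016 -0.0432] ext [0.088 0.09 ]
scene keeper 0.85 mid [-0.032  -0.0947] ext [0.095 0.066]
side blank 0.79 mid [-0.0029 -0.044 ] ext [0.087 0.089]
side keeper 0.56 mid [-0.0416 -0.0992] ext [0.103 0.059]
wrist blank 0.79 mid [-0.0012 -0.0352] ext [0.09  0.075]
wrist keeper 0.63 mid [-0.0601 -0.0735] ext [0.017 0.009]
((-0.059860993176698685, -0.07264671474695206), (0.016713624820113182, 0.008824802935123444), 8.678232192993164)
```

View pics/v6.png

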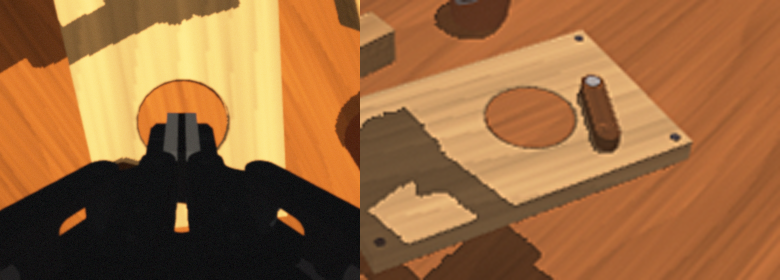

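Seated and flush: the gap ring shows all round, and the centre reads (-0.002, -0.044) from two cameras against the nominal (0, -0.045). Next, the keeper angle from the side view.

Run:
```python
from h import *
C=np.array([.5523,.0878]);a=np.radians(67.56);Y=np.array([np.cos(a),np.sin(a)]);X=np.array([Y[1],-Y[0]])
W=lambda x,y,z:[*(C+x*X+y*Y),z]
im={n:cv2.imread(f"pics/last_{n}.png") for n in ["scene","side"]}
for n in im:
    c=cal(n);import h;h.cal=lambda _,c=c:c
    best=[]
    for th in np.arange(1.1,2.2,.05):
        d=np.array([-np.sin(th),np.cos(th)]); e=np.array([d[1],-d[0]])
        pts=[w2p(n,W(*(np.array([0,-.117])+d*r+e*s),.0425)) for r in np.linspace(.012,.08,18) for s in (-.009,0,.009)]
        p=np.array(pts).round().astype(int); best.append((im[n][p[:,1],p[:,0]].mean().round(1),th.round(2)))
    print(n,sorted(best)[:5])
print("targets world r=.068, perpendicular offset .035:")
for th in [1.3,.9,.5,.2,0]:
    d=np.array([-np.sin(th),np.cos(th)]); e=np.array([-d[1],d[0]]) # e: +th side
    p=np.array([0,-.117])+d*.068+e*.035; print(th,p.round(4))
```

```text
scene [(np.float64(86.9), np.float64(1.1)), (np.float64(93.4), np.float64(1.15)), (np.float64(103.1), np.float64(1.2)), (np.float64(123.4), np.float64(1.25)), (np.float64(123.5), np.float64(1.3))]
side [(np.float64(67.4), np.float64(1.1)), (np.float64(67.8), np.float64(1.15)), (np.float64(72.9), np.float64(1.2)), (np.float64(85.3), np.float64(1.25)), (np.float64(96.0), np.float64(1.3))]
targets world r=.068, perpendicular offset .035:
1.3 [-0.0749 -0.1325]
0.9 [-0.075  -0.1021]
0.5 [-0.0633 -0.0741]
0.2 [-0.0478 -0.0573]
0 [-0.035 -0.049]
```

Keeper is at about 1.15 to 1.2. I move the shut fingertips to the bar's open side (board -x/-y), squared to the board.

Emit:
{"op": "move_arm", "data": {
  "motion": [
    [[-0.7,-0.25,0],[0,0,-0.3],0],
    [[-1.4,-0.5,0.2],[0,0,-0.6],0],
    [[-2.1,-0.8,0.7],[0,0,-0.9],0],
    [[-2.8,-1.04,1.2],[0,0,-0.9],0],
    [[-2.83,-1.04,1.57],[0,0,-0.9],0],
    [[-2.83,-1.04,1.57],[0,0,-0.9],0],
    [[-2.83,-1.04,1.57],[0,0,-0.9],0]
  ]
}}

```text
time_s: 11.68
eef_pos: [0.4347, -0.0047, 0.1011]
eef_rot: [0.001, 0.831, 0.557, 0.001]
wrist_force: [0.4, -0.4, 0.3]
opening: -0.005
```

```bash
python3 loc.py .024; python3 -c "
import cv2,numpy as np
s=cv2.imread('pics/last_side.png')[160:300,290:470];w=cv2.imread('pics/last_wrist.png')[100:400,90:490]
cv2.imwrite('pics/v7.png',np.hstack([w,cv2.resize(s,(386,300),interpolation=2)]))"
```

```text
tcp (np.float64(-0.0734), np.float64(-0.1304)) [ 0.4347 -0.0047  0.1011]
scene blank 0.88 mid [-0.001  -0.0431] ext [0.09  0.092]
scene keeper 0.78 mid [-0.0332 -0.0946] ext [0.098 0.068]
side blank 0.56 mid [-0.0028 -0.0443] ext [0.089 0.088]
side keeper 0.68 mid [-0.0426 -0.099 ] ext [0.101 0.056]
wrist blank 0.75 mid [-0.0019 -0.0435] ext [0.091 0.088]
wrist keeper 0.78 mid [-0.0346 -0.1023] ext [0.092 0.051]
```

View pics/v7.png

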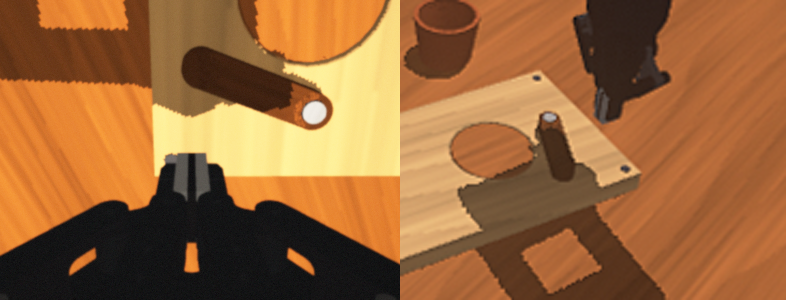

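The bar's free end is at (200,65) and the fingers are at (187,155), on its open side and clear. Lowering.

Emit:
{"op": "move_arm", "data": {
  "motion": [
    [[0,0,0.4],[0,0,0],0],
    [[0,0,0.8],[0,0,0],0],
    [[0,0,1.03],[0,0,0],0],
    [[0,0,1.03],[0,0,0],0]
  ]
}}

```text
time_s: 12.62
eef_pos: [0.4328, -0.0044, 0.0375]
eef_rot: [-0.001, 0.831, 0.557, -0.001]
wrist_force: [-0.4, -0.6, 0.6]
opening: 0.002
```

Emit:
{"op": "move_arm", "data": {
  "motion": [
    [[0.18,0.1,0],[0,0,0],0],
    [[0.34,0.12,0],[0,0,0],0],
    [[0.49,0.14,0],[0,0,0],0],
    [[0.63,0.19,0],[0,0,0],0],
    [[0.77,0.25,0],[0,0,0],0],
    [[0.9,0.32,0],[0,0,0],0],
    [[1.03,0.45,0],[0,0,0],0],
    [[1.15,0.58,0],[0,0,0],0],
    [[1.22,0.68,0],[0,0,0],0],
    [[1.22,0.7,0],[0,0,0],0]
  ]
}}

```text
time_s: 13.88
eef_pos: [0.5008, 0.0473, 0.0382]
eef_rot: [-0.0, 0.831, 0.557, 0.0]
wrist_force: [-0.2, 0.9, -0.1]
opening: 0.0
```

```bash
python3 loc.py .024
cat > ang.py <<'E'
from h import *
import h
C=np.array([.5523,.0878]);a=np.radians(67.56);Y=np.array([np.cos(a),np.sin(a)]);X=np.array([Y[1],-Y[0]])
W=lambda x,y,z:[*(C+x*X+y*Y),z]
c0=h.cal
for n in ["scene","side"]:
    im=cv2.imread(f"pics/last_{n}.png"); c=c0(n); h.cal=lambda _,c=c:c; best=[]
    for r in spotter.outline_of(n,"keeper")[:1]:
        v,u=np.nonzero(r["region"]); P=np.array([[(q:=p2w(n,x,y,.036)[:2]-C)@X,q@Y] for x,y in zip(u,v)]); d=P.mean(0)-[0,-.117]; print(n,"mask: mean",P.mean(0).round(4),"angle",np.arctan2(-d[0],d[1]).round(3))
        far=P[np.hypot(*(P-[0,-.117]).T)>.055].mean(0)-[0,-.117]; print(" far-part angle",np.arctan2(-far[0],far[1]).round(3))
E
python3 ang.py; python3 -c "
import cv2,numpy as np
s=cv2.imread('pics/last_side.png')[160:300,290:470];w=cv2.imread('pics/last_scene.png')[150:270,240:400]
cv2.imwrite('pics/v8.png',np.hstack([cv2.resize(w,(400,300),interpolation=2),cv2.resize(s,(386,300),interpolation=2)]))"
```

```text
tcp (np.float64(-0.0321), np.float64(-0.0571)) [0.5008 0.0473 0.0382]
scene blank 0.64 mid [-0.0015 -0.0392] ext [0.091 0.091]
scene keeper 0.52 mid [-0.0042 -0.0711] ext [0.035 0.112]
side blank 0.57 mid [-0.0038 -0.035 ] ext [0.091 0.077]
wrist blank 0.79 mid [-0.0011 -0.04  ] ext [0.09  0.084]
wrist keeper 0.65 mid [-0.0075 -0.0484] ext [0.027 0.044]
scene mask: mean [-0.0062 -0.0775] angle 0.156
 far-part angle 0.126
```

View pics/v8.png

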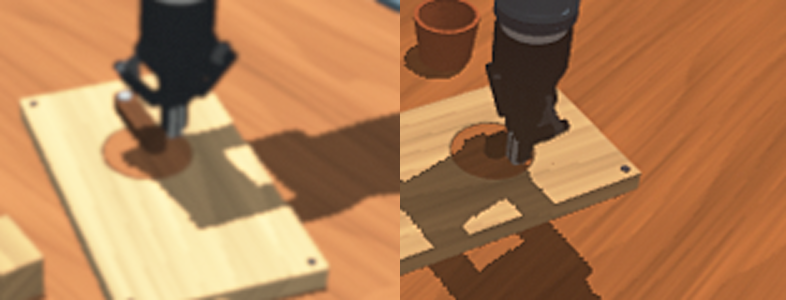

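Bar is across the blank at about 0.1 rad. I push 4 mm more, then back off and measure.

Emit:
{"op": "move_arm", "data": {
  "motion": [
    [[0.02,0.04,0],[0,0,0],0],
    [[0.02,0.07,0],[0,0,0],0],
    [[0.02,0.07,0],[0,0,0],0],
    [[0.02,-0.2,0],[0,0,0],0],
    [[0.02,-0.5,-0.3],[0,0,0],0],
    [[0.1,-1.0,-0.9],[0,0,0],0],
    [[0.3,-1.6,-1.6],[0,0,0],0],
    [[0.5,-1.9,-2.4],[0,0,0],0],
    [[0.5,-1.9,-2.8],[0,0,0],0],
    [[0.5,-1.9,-2.8],[0,0,0],0]
  ]
}}

```text
time_s: 15.68
eef_pos: [0.4069, 0.1186, 0.2081]
eef_rot: [0.001, 0.83, 0.557, 0.002]
wrist_force: [-0.5, -0.1, 0.4]
opening: 0.0
```

```bash
python3 loc.py .024; sed -i 's/\["scene","side"\]/["scene","side","wrist"]/' ang.py; python3 ang.py; python3 -c "
import cv2,numpy as np
s=cv2.imread('pics/last_side.png')[160:300,290:470];w=cv2.imread('pics/last_wrist.png')
cv2.imwrite('pics/v9.png',np.hstack([cv2.resize(w,(400,300)),cv2.resize(s,(386,300),interpolation=2)]))"
```

```text
tcp (np.float64(-0.1461), np.float64(-0.0271)) [0.4069 0.1186 0.2081]
scene blank 0.61 mid [-0.0015 -0.0379] ext [0.091 0.087]
side blank 0.96 mid [-0.0029 -0.0422] ext [0.091 0.089]
side keeper 0.68 mid [-0.0092 -0.075 ] ext [0.038 0.103]
wrist blank 0.63 mid [-0.001  -0.0422] ext [0.091 0.088]
wrist keeper 0.67 mid [-0.0044 -0.0776] ext [0.034 0.101]
side mask: mean [-0.0038 -0.0794] angle 0.1
 far-part angle 0.092
wrist mask: mean [-0.0001 -0.0782] angle 0.004
 far-part angle 0.031
```

View pics/v9.png

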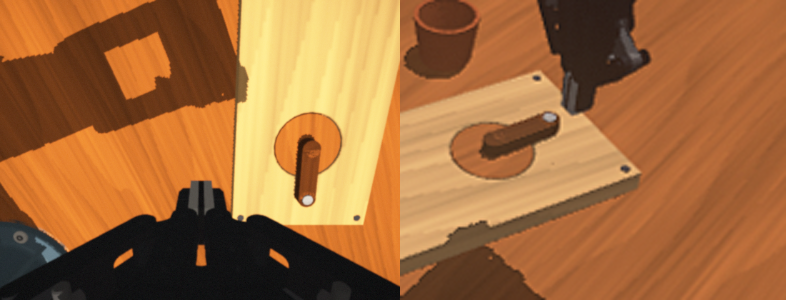

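I fit the angle by matching the projected bar model's silhouette to the masks.

```bash
cat > fit.py <<'E'
from h import *
import h
C=np.array([.5523,.0878]);a=np.radians(67.56);Y=np.array([np.cos(a),np.sin(a)]);X=np.array([Y[1],-Y[0]])
c0=h.cal
for n in ["scene","side","wrist"]:
    c=c0(n); h.cal=lambda _,c=c:c; im=viewer.camera(n).astype(float)
    rs=[r for r in spotter.outline_of(n,"keeper") if r["region"].sum()<6000][:1]
    dark=(im.max(2)<140).astype(np.uint8)
    for name,m in [("mask",rs[0]["region"])] if rs else []:
        out=[]
        for th in np.arange(-.2,.31,.02):
          for s in [(0,0),(.002,0),(-.002,0),(0,.002),(0,-.002)]:
            d=np.array([-np.sin(th),np.cos(th)]); L=[]
            for r0 in (0,.073):
                for k in np.linspace(0,2*np.pi,16):
                    q=np.array([0,-.117])+s+d*r0+.012*np.array([np.cos(k),np.sin(k)])
                    for z in (.0265,.0425): L.append(w2p(n,[*(C+q[0]*X+q[1]*Y),z]))
            M=np.zeros((420,560),np.uint8); cv2.fillConvexPoly(M,cv2.convexHull(np.array(L).round().astype(np.int32)),1); M=M>0
            out.append(((M&m).sum()/(M|m).sum(),round(th,2),s))
        print(n,[(round(o[0],3),o[1],o[2]) for o in sorted(out)[::-1][:4]])
f=p=None
h.cal=c0; b=lambda p:(((p[:2]-C)@X).round(4),((p[:2]-C)@Y).round(4))
print("wrist screw",b(p2w("wrist",430,281,.0425)))
im=cv2.imread("pics/last_wrist.png"); cv2.imwrite("pics/v10.png",cv2.resize(im[150:310,370:490],None,fx=4.5,fy=3.7*4.5/4.5,interpolation=2))
E
python3 fit.py
```

```text
scene [(np.float64(0.806), np.float64(-0.02), (-0.002, 0)), (np.float64(0.798), np.float64(0.04), (0, 0)), (np.float64(0.793), np.float64(0.02), (0, 0)), (np.float64(0.792), np.float64(0.02), (-0.002, 0))]
side [(np.float64(0.798), np.float64(0.1), (0, 0)), (np.float64(0.796), np.float64(0.12), (0, 0)), (np.float64(0.784), np.float64(0.08), (0, 0)), (np.float64(0.783), np.float64(0.04), (0, 0))]
wrist [(np.float64(0.951), np.float64(0.04), (0, 0.002)), (np.float64(0.95), np.float64(0.04), (0, 0)), (np.float64(0.936), np.float64(0.06), (0, 0.002)), (np.float64(0.936), np.float64(0.06), (0, 0))]
wrist screw (np.float64(0.0026), np.float64(-0.1185))
```

View pics/v10.png

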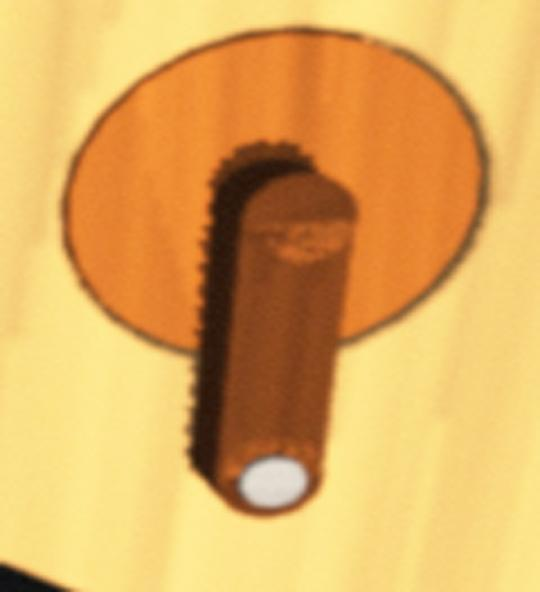

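Wrist view of the bar across the blank: screw at crop (273,482), tip at (308,175). The best fit (IoU 0.95) is +0.04 rad, so a further nudge of about 2.5 mm is worthwhile.

Emit:
{"op": "move_arm", "data": {
  "motion": [
    [[-0.2,0.5,0.5],[0,0,0],0],
    [[-0.4,1.0,1.0],[0,0,0],0],
    [[-0.48,1.4,1.5],[0,0,0],0],
    [[-0.48,1.4,2.2],[0,0,0],0],
    [[-0.48,1.4,2.7],[0,0,0],0],
    [[-0.48,1.4,2.83],[0,0,0],0],
    [[-0.48,1.4,2.83],[0,0,0],0],
    [[-0.48,1.4,2.83],[0,0,0],0]
  ]
}}

```text
time_s: 17.58
eef_pos: [0.4743, 0.0595, 0.0379]
eef_rot: [0.001, 0.831, 0.557, 0.001]
wrist_force: [-0.4, 1.4, -0.3]
opening: 0.005
```

Run:
```python
from h import *
C=np.array([.5523,.0878]);a=np.radians(67.56);Y=np.array([np.cos(a),np.sin(a)]);X=np.array([Y[1],-Y[0]])
p=monitor.get_obs()["eef_pos"]; print((p[:2]-C)@X,(p[:2]-C)@Y,p[2])
```

```text
-0.06129452234206854 -0.055926430107755755 0.037926311311938354
```

Emit:
{"op": "move_arm", "data": {
  "motion": [
    [[0,0.25,0],[0,0,0],0],
    [[0,0.45,0],[0,0,0],0],
    [[0,0.55,0],[0,0,0],0],
    [[0,0.6,0],[0,0,0],0],
    [[0,0.6,0],[0,0,0],0],
    [[0,0.3,0],[0,0,0],0],
    [[0,0,-0.2],[0,0,0],0],
    [[0.2,-0.5,-0.9],[0,0,0],0],
    [[0.4,-1.0,-1.8],[0,0,0],0],
    [[0.48,-1.4,-2.6],[0,0,0],0]
  ]
}}

```text
time_s: 18.82
eef_pos: [0.4051, 0.1189, 0.194]
eef_rot: [0.0, 0.831, 0.557, 0.0]
wrist_force: [1.1, 0.8, 0.1]
opening: -0.005
```

Emit:
{"op": "move_arm", "data": {
  "motion": [
    [[0,0,-0.2],[0,0,0],0],
    [[0,0,-0.2],[0,0,0],0],
    [[0,0,-0.2],[0,0,0],0]
  ]
}}

```text
time_s: 19.2
eef_pos: [0.4057, 0.1177, 0.2027]
eef_rot: [-0.001, 0.831, 0.556, -0.001]
wrist_force: [-0.2, -0.3, 0.1]
opening: -0.002
```

```bash
python3 loc.py .024; python3 fit.py
python3 - <<'E'
from h import *
for n in ["scene","side"]:
    viewer.camera(n)
    for t in ["pot","offcut","driver"]:
        for r in spotter.outline_of(n,t)[:1]: print(n,t,(np.array(r["centre"])*[560,420]).round())
E
```

```text
tcp (np.float64(-0.147), np.float64(-0.0283)) [0.4057 0.1177 0.2027]
scene blank 0.96 mid [-0.0016 -0.041 ] ext [0.088 0.087]
scene keeper 0.5 mid [ 0.001  -0.0723] ext [0.03  0.112]
side blank 0.98 mid [-0.0039 -0.0406] ext [0.089 0.085]
side keeper 0.9 mid [-0.0092 -0.0758] ext [0.038 0.106]
wrist blank 0.61 mid [-0.0014 -0.0421] ext [0.091 0.089]
wrist keeper 0.8 mid [-0.0034 -0.0778] ext [0.031 0.099]
scene [(np.float64(0.822), np.float64(-0.0), (0, 0)), (np.float64(0.82), np.float64(-0.02), (-0.002, 0)), (np.float64(0.813), np.float64(0.04), (0, 0)), (np.float64(0.813), np.float64(0.02), (0, 0))]
side [(np.float64(0.94), np.float64(0.02), (0, 0)), (np.float64(0.927), np.float64(0.04), (0, 0)), (np.float64(0.926), np.float64(-0.0), (0, 0)), (np.float64(0.921), np.float64(0.02), (0, 0.002))]
wrist [(np.float64(0.935), np.float64(-0.0), (0, 0)), (np.float64(0.93), np.float64(0.02), (0, 0)), (np.float64(0.93), np.float64(-0.0), (0, 0.002)), (np.float64(0.926), np.float64(0.04), (0.002, 0))]
wrist screw (np.float64(0.0017), np.float64(-0.1175))
scene pot [218. 211.]
scene offcut [243. 255.]
scene driver [335. 292.]
side pot [308. 175.]
side offcut [258. 200.]
side driver [219. 264.]
```

The keeper is now at 0 to 0.02 in all three views. The driver's reported centre shifted a few pixels, so I compare the raw pictures there.

Run:
```python
import cv2,numpy as np
for n,(c,r,w,h) in [("scene",(322,272,20,76)),("side",(148,250,98,24))]:
    A=cv2.imread(f"pics/{n}0.png",0);B=cv2.imread(f"pics/last_{n}.png",0)
    t=cv2.matchTemplate(B[r-15:r+h+15,c-15:c+w+15],A[r:r+h,c:c+w],cv2.TM_CCOEFF_NORMED); _,s,_,l=cv2.minMaxLoc(t); print(n,round(s,3),np.array(l)-15)
```

```text
scene 0.999 [0 0]
side 0.999 [0 0]
```

Driver unmoved. Handing in.

```bash
python3 -c "
from bench import workorder
print(workorder.hand_in())"
```

```text
the job is handed in; nothing more can be done
None
```

The blank is in the recess and flush, the keeper lies across it, and the job is handed in. I pushed the blank across the board between the open fingertips until it dropped in. I then swung the keeper bar round with the fingers shut, nudged it twice more, and backed off clear at about 20 s of the 50 s.

**Last checks**
- **Blank:** before the bar covered it, two cameras put its centre at (-0.002, -0.044) m in the board frame, against a nominal (0, -0.045). The gap showed all round it. After closing, the readings are biased by the bar but still agree with a seated blank.
- **Keeper:** the model fits gave 0.00 rad (scene and wrist cameras) and 0.02 rad (side camera).
- **Pot, offcut and driver:** the detector's driver centre shifted by up to about 6 pixels. Matching the raw before and after pictures showed no shift, so I took that as detector noise. The pot and offcut readings stayed within about 3 pixels; I did not match their pictures.
- **Robot:** the tool is about 0.2 m up, off the board's -x side, and touching nothing.

**Not checked by eye:** the 12-picture limit stopped me viewing the closed keeper after the last nudge, so that result rests on the fits.

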